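# Hold the sample cabinet's hatch with its hinge knuckles in line

### The arm

A 6-joint arm with a two-finger parallel gripper is mounted at the origin on the work surface. World frame = base frame: x ahead of the robot, y to its left, z up, the work surface at z = 0. Lengths are in mm, angles in degrees, forces in N, time in s.
With the tool pointing down it reaches from about 300 to 850 mm from the base axis. Payload 4.2 kg.
Tool frame: the origin (TCP) lies on the centre line of the jaws, within the pads' length; the fingertips stand 14 mm ahead of it and the grasp point (between the pads) lies 5 mm behind it (env.finger_overhang is the z of the fingertips in the tool frame, in mm); z points along the fingers, y is the line along which they close (so a half turn about z gives the same grasp; the last joint's range is limited). The gripper opens to 91 mm and grips with 3 to 60 N. Pads are 32 mm wide; open, the fingers measure 118 mm over their backs; the gripper's body (76 mm by 178 mm) begins 60 mm behind the grasp point.
Start: joints at [-73.854, 18.312, 89.639, -0, 72.044, -1.146], TCP at [170.915, -549.026, 227.976] pointing down, gripper open.
Joint ranges: [-177.97, 177.97], [-48.28, 115.42], [12.27, 149.76], [-77.06, 257.06], [2.81, 150.46], [-146.56, 146.56]. Speed limits (degrees/s): [147.25, 147.25, 180, 180, 180, 180].

### API

Orientations are given as [roll, pitch, yaw] about the fixed x, y, z axes, in that order (R = Rz(yaw) Ry(pitch) Rx(roll)).
In Python, from workcell import sensors, viewer, env gives the robot as it stands. The module is installed in compiled form; this text tells all that it offers.
- The arm moves only by the tool step_arm, never from a script. Its argument "plan" is one flat list of numbers, 6 for each row, row after row: the shift along the tool's x, y, z in cm, then the turn, a rotation vector about the tool's x, y, z in rad. In form: [x, y, z, wx, wy, wz, x, y, z, wx, wy, wz, ...]. A call has 1 to 5 rows; each row shifts and turns the commanded pose from where the row before left it, along the tool's axes as they then stand; what a row does not reach is not made up. A row lasts 1/12 s, in which the tool goes at most 41.7 mm and 7.16 degrees, less where a joint would pass 70% of its speed; a pose out of reach is approached as far as the arm can. A call is refused whole if a number of a shift passes 4.17 or a number of a turn 0.125, either way. A call with a gripper value outside its range is refused whole. "hand" is the finger opening in cm, from 0 to 9.12, set as the call begins (left out, the last holds). The fingers move at their own pace and stop on an object; "newtons" is the grip in N (left out, the last holds). Time passes only in rows, so rows that do not move let the fingers close. It gives the time, the measured TCP pose, the force, the opening and the grip force at its end, in the units of the state.
- sensors.state(): the state, without advancing time (a new reading comes with each control period).
- viewer.grab_frame(name): name is "side" or "top"; returns a dict with "img" (420x560x3 uint8, red, green, blue), "fx", "fy", "cx", "cy" (pixels), "position" and "attitude" of the camera in the world. Camera axes: x right, y down, z forward; pixel columns grow to the right and rows downward; lengths in mm; the calibration is good to about 2 mm. A picture is of the moment at which its call begins. There is no depth.
- env.job_done(): hands the job in; it is judged then, once.
Trained networks look in a picture, given as the dict that the camera call returned (one of the last four; its "shot" number tells which), for a name from the list of things; names that differ only in an ending like _2 or _b are one class to them, and where a whole thing is asked for, a point or a joint stands for the part that bears it (a point fixed in the world has none). Each returns a list of dicts, best first, with "score" (0 to 1); they miss things now and then, are a little off and sometimes report something else, mostly with a low value. They report only what shows in the picture. A call takes as long as a camera call. They do not tell look-alikes from the thing itself.
- viewer.boxes_of(name, picture): "location" ([column, row] in pixels, amid what is visible of it).
- viewer.pinpoint(name, picture): "location" ([column, row] in pixels: a listed point, or the origin of a listed thing).
The state is a dict: "time_s": time; "qpos": joint angles; "qvel": joint speeds; "effort": joint torques, N m; "ee_pos": TCP position; "ee_rot": TCP orientation; "force": force on the tool from outside, world axes, zero at the start; "torque": the same for the moment, N m; "gripper_width": finger opening in mm; "gripper_force": force on a finger pad.
Only numpy, scipy, OpenCV 4.12 (cv2) and the standard library are available. Lean on these libraries where they do the work, as an engineer would, in place of code of your own. Each camera call takes 0.05 s, during which the arm holds its last target. There are 200 camera calls.

### The job

Refit the blue hatch of the white sample cabinet for a colleague who will push the hinge pin in: pick the hatch up gently by its white grip rib and bring its steel knuckle in between the two knuckles on the cabinet, so that the pin holes line up. Finish while holding the hatch there in the air, level and still, with no more than a light touch on the cabinet; do not let go. Do not squeeze the brittle rib hard or knock the hatch against the cabinet, and leave the pin and the other bench things where they are.

Things in the scene. Friction and masses are not known exactly. Their poses are not given: they have to be found in the camera images.
- hatch: loose hatch, 0.14-0.28 kg, flat on the bench: blue acrylic plate 5 mm thick with a white grip rib and, at its +x edge, a steel hinge leaf with one knuckle. Origin on the underside below the middle of the rib, about under the centre of mass; z up. Plate spans x -65 to +45, y -75 to +75 mm. In place, its +x points as the cabinet's +x and the plate juts out level towards the robot, nothing under it
- hatch_rib (a point): middle of the top edge of the white rib, 45 mm above the hatch's underside, over its origin; same axes. The rib stands on the plate, 12 mm thick (x), 70 mm long (y), from 5 to 45 mm above the underside. Brittle: grip it with about 10 N; it cracks above 35 N a finger
- hatch_hole (a point): middle of the pin hole in the hatch's knuckle, at x 65, y 0, z 10.5 mm in the hatch's frame; same axes, the hole runs along y. The knuckle is a barrel 30 mm long (y), 20 mm outside, hole 12 mm, joined to the leaf on its -x side
- hatch_hole_left (a point): +y end of the hatch's pin hole, 15 mm from its middle
- hatch_hole_right (a point): -y end of the hatch's pin hole, 15 mm from its middle
- cabinet: fixed white sample cabinet, 260 mm wide (y), box 140 mm high, open front facing its -x, towards the robot; position and yaw vary. Origin on the bench below the middle of the hinge line; z up. The box spans x +30 to +210 mm. A dark jamb block at its upper front edge (130 mm wide, x +18 to +30 mm, z 135 to 165 mm) carries two steel knuckles
- jamb_hole (a point): middle of the gap between the cabinet's two knuckles, on their pin hole line, 150 mm above the bench; same axes as the cabinet. Knuckles: 20 mm outside, 12 mm hole along y, spanning y -50 to -20 and +20 to +50 mm. The 40 mm gap leaves the hatch's knuckle 5 mm on each side, open above, below and in front
- pin: loose brass cranked hinge pin, 8 mm thick, 110 mm long with a 30 mm crank, lying on the bench; leave it. Origin on its underside, middle of the long leg (along x)
- timer: loose lime green bench timer, 60 x 70 x 18 mm; leave it. Origin: centre of the underside
- jug: loose white plastic jug with a handle, 120 mm high, 104 mm across; leave it. Origin: centre of the underside
- beaker: loose clear beaker, 100 mm high, 80 mm across; leave it. Origin: centre of the underside
- bottle: loose white bottle with a blue cap, 140 mm high, 70 mm across; leave it. Origin: centre of the underside
There are look-alikes about, which are no part of the job. Leave any brown look-alike of the hatch alone.

How it is judged (in metres and radians):
On the way:
1. the hatch is lifted clear of the bench in the fingers (height (world z) of hatch above 0.03 m and contact force between the fingers and hatch above 1 N), for 0.2 s.
At the end, for the whole second after the job is handed in: Hatch held still in the fingers, level and square to the cabinet within 0.15 rad, its knuckle between the cabinet's two (within 6 mm along the hinge), both ends of its pin hole within 4 mm, fore-aft and in height, of the cabinet's hole line, pressing on the cabinet with under 4 N (x of hatch_hole_left in the frame of jamb_hole between -0.004 and 0.004 m and z of hatch_hole_left in the frame of jamb_hole between -0.004 and 0.004 m and x of hatch_hole_right in the frame of jamb_hole between -0.004 and 0.004 m and z of hatch_hole_right in the frame of jamb_hole between -0.004 and 0.004 m and y of hatch_hole in the frame of jamb_hole between -0.006 and 0.006 m and angle between the x axis of hatch and the x axis of cabinet, either way round below 0.15 rad and angle between hatch's own z axis and vertical below 0.15 rad and contact force between the fingers and hatch above 1 N and contact force between hatch and cabinet below 4 N and linear speed of hatch below 0.02 m/s); the arm keeps its last pose, push and grip.
It fails at once if the rib is squeezed with more than 35 N a finger (contact force between the fingers and hatch above 70 N).
It fails at once if the hatch is knocked or pushed against the cabinet with more than 15 N (contact force between hatch and cabinet above 15 N).
It fails at once if a bystander is moved more than 20 mm (distance of any of pin, timer, jug, beaker, bottle from where it was at the start of the episode above 0.02 m).
It also fails if it takes over 38 s, if anything falls off the work surface, if the arm or the gripper's body presses on something with over 40 N, if the wrist force passes 120 N, or if a joint passes its speed limit or range.

## Working session

There is one attempt and no reset: what is moved stays moved. The work goes in short steps, Python scripts to look and compute and a tool call to move; the robot and the scene stay as the last step left them, time stands still between calls to the robot, and variables do not carry over. Pictures are saved under pics/ and viewed, at most 10 in all, crops included, and the job is handed in when it is done.

Besides the shell and the picture viewer there is one more tool, called after "Request:" in YAML: its name, and indented under it one key for each argument. step_arm: Moves the arm, as the interface text tells. Its arguments: {"type":"object","properties":{"plan":{"type":"array","items":{"type":"number"}},"hand":{"type":"number"},"newtons":{"type":"number"}},"required":["plan"]}

```bash
mkdir -p pics
cat > h.py <<'E'
import numpy as np, cv2
from scipy.spatial.transform import Rotation as R
from workcell import sensors, viewer, env
def rot(att):
    a=np.array(att,float)
    if a.shape==(3,3): return a
    return (R.from_euler('xyz',a,degrees=True) if a.size==3 else R.from_quat(a)).as_matrix()
def ray(f,px):
    d=rot(f['attitude'])@np.array([(px[0]-f['cx'])/f['fx'],(px[1]-f['cy'])/f['fy'],1.])
    return np.array(f['position'],float),d
def on_z(f,px,z):
    p,d=ray(f,px); return p+d*(z-p[2])/d[2]
def proj(f,P):
    c=rot(f['attitude']).T@(np.array(P,float)-np.array(f['position']))
    return np.array([f['fx']*c[0]/c[2]+f['cx'],f['fy']*c[1]/c[2]+f['cy']])
def tri(fs,pxs):
    A=np.zeros((3,3));b=np.zeros(3)
    for f,px in zip(fs,pxs):
        p,d=ray(f,px);d=d/np.linalg.norm(d);M=np.eye(3)-np.outer(d,d);A+=M;b+=M@p
    return np.linalg.solve(A,b)
def save(f,n,crop=None,s=1):
    im=f['img'][:,:,::-1]
    if crop: im=im[crop[1]:crop[3],crop[0]:crop[2]]
    cv2.imwrite('pics/'+n,cv2.resize(im,None,fx=s,fy=s,interpolation=cv2.INTER_CUBIC))
E
python3 - <<'E'
from h import *
fs={n:viewer.grab_frame(n) for n in('top','side')}
for n,f in fs.items():
    print(n,f['position'],f['attitude'],f['fx'],f['cx'],f['cy'],f['shot'])
ims=np.hstack([fs['top']['img'],fs['side']['img']])
for n,f in fs.items():
    save(f,n+'0.png',s=1.42)
    for k in['hatch','hatch_rib','hatch_hole','hatch_hole_left','hatch_hole_right','cabinet','jamb_hole','pin','timer','jug','beaker','bottle']:
        print(n,k,[(np.round(d['location'],1).tolist(),round(d['score'],2)) for d in viewer.pinpoint(k,f)])
print(sensors.state())
E
```

```text
top [ 240.86646205   20.67397717 1521.54972856] [-1.71474527e+02 -7.15652238e-02 -8.99799844e+01] 529.8176357015759 284.21288822083454 212.90785455355066 1
side [ -74.51053097  779.39894422 1266.90842256] [-1.41368048e+02  8.17935124e-02 -1.46031371e+02] 487.02119232852493 277.0081879799472 201.16331386393418 2
top hatch [([210.9, 203.9], 0.97), ([294.0, 227.8], 0.74), ([115.8, 285.5], 0.72), ([196.0, 276.1], 0.56)]
top hatch_rib [([291.8, 228.4], 0.81), ([212.0, 204.4], 0.72), ([194.0, 280.7], 0.58)]
top hatch_hole [([174.7, 270.8], 0.96), ([201.9, 181.8], 0.91), ([137.3, 277.0], 0.77), ([307.2, 247.0], 0.6)]
top hatch_hole_left [([132.6, 272.4], 0.81), ([312.2, 243.7], 0.78), ([171.9, 271.9], 0.7), ([199.5, 186.4], 0.68), ([361.6, 146.4], 0.43)]
top hatch_hole_right [([177.8, 264.1], 0.63), ([134.6, 281.7], 0.63), ([210.7, 181.9], 0.61), ([302.5, 248.3], 0.61)]
top cabinet [([357.9, 159.0], 0.96)]
top jamb_hole [([360.7, 144.1], 0.9)]
top pin [([362.5, 241.5], 0.55)]
top timer [([441.6, 199.4], 0.6)]
top jug [([137.1, 147.3], 0.6)]
top beaker [([132.7, 224.6], 0.92)]
top bottle [([
[... 873 characters left out ...]
156.6, 317.7], 0.66)]
{'time_s': 1.3, 'qpos': array([-7.38567769e+01,  1.83099748e+01,  8.96395798e+01,  6.86186431e-04,
        7.20422302e+01, -1.14716666e+00]), 'qvel': array([-0.0469978 , -0.00093926,  0.0282553 , -0.00596907, -0.07561417,
       -0.01613737]), 'effort': array([-1.12474041e-03, -4.12360132e+01, -2.32230806e+01,  7.26903370e-02,
        3.78046709e-02, -1.30731871e-05]), 'ee_pos': array([ 170.89557722, -549.03535531,  227.99130739]), 'ee_rot': array([ 1.79991773e+02, -4.88186195e-04,  1.72901782e+01]), 'force': array([-0.16090982, -0.74695758, -1.28805584]), 'torque': array([-0.02887601, -0.00126979,  0.02881384]), 'gripper_force': 0.0, 'gripper_width': 91.28792129467077}
```

View pics/top0.png

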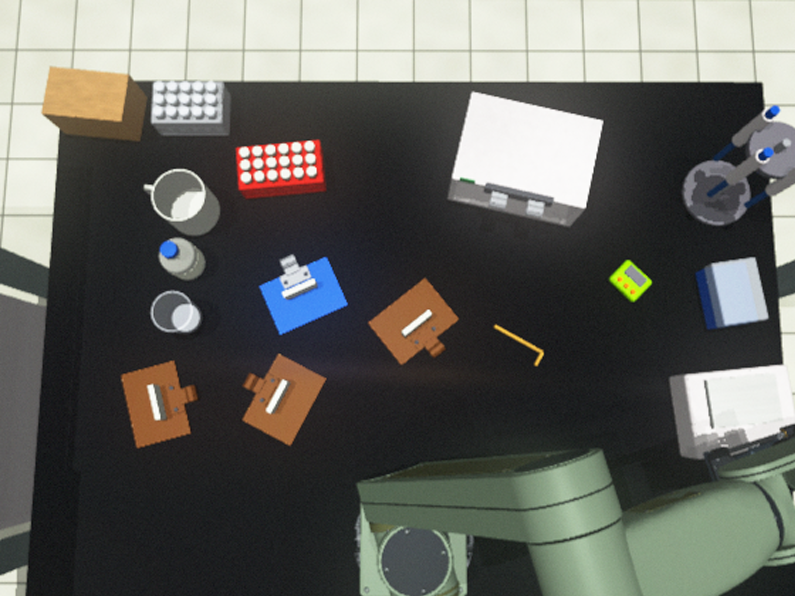

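View pics/side0.png

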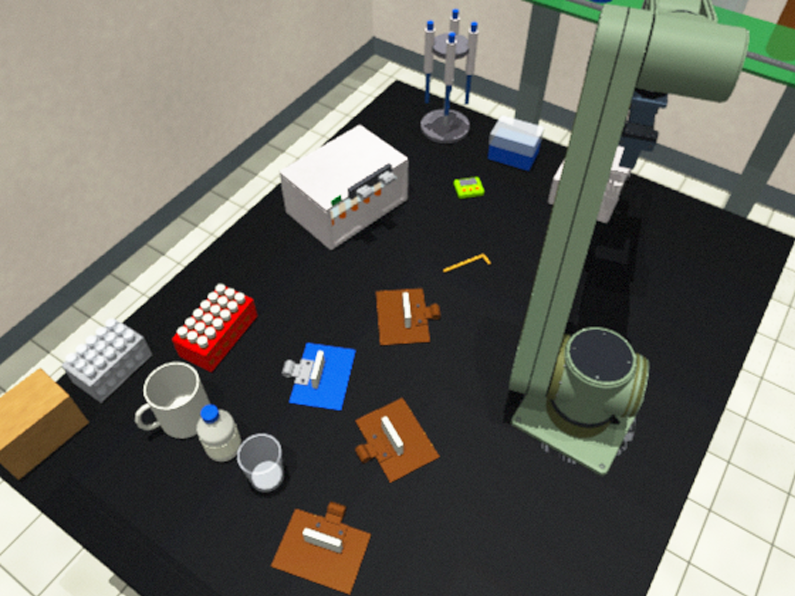

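Candidates (enlarged-view pixels in the top picture): blue plate at (303,292), and brown plates at (414,320), (285,398) and (157,403). The hatch is the blue one, because the task calls the brown ones look-alikes. The cabinet jamb is at (516,200), the pin at (520,345) and the timer at (631,281). Next I confirm in an enlarged crop.

Run:
```python
from h import *
t=viewer.grab_frame('top');s=viewer.grab_frame('side')
import pickle;pickle.dump((t,s),open('f0.pkl','wb'))
def tile(f,x,y): # 100x75 -> 400x300
    return cv2.resize(f['img'][y:y+75,x:x+100,::-1],(400,300),interpolation=cv2.INTER_CUBIC)
cv2.imwrite('pics/tiles.png',np.vstack([np.hstack([tile(t,165,170),tile(s,180,225)]),np.hstack([tile(t,320,90),tile(s,195,95)])]))
for f in(t,s):
    hsv=cv2.cvtColor(f['img'],cv2.COLOR_RGB2HSV)
    m=cv2.inRange(hsv,(100,120,80),(125,255,255))
    n,l,st,c=cv2.connectedComponentsWithStats(m)
    for i in range(1,n):
        if st[i,4]>150: print(st[i],c[i])
for k,p,q in[('hatch',(210.9,203.9),(228.1,268.6)),('jamb',(360.7,144.1),(265.4,128.8)),('cab',(357.9,159),(265.6,165.5)),('pin',(362.5,241.5),(329.6,185.7)),('timer',(441.6,199.4),(326.4,133.4))]:
    print(k,tri([t,s],[p,q]).round(1))
```

```text
[ 182  181   63   55 1638] [214.13247863 210.03357753]
[490 190  15  41 262] [496.89694656 210.32442748]
[344 101  36  19 334] [359.99700599 110.50299401]
[ 203  241   48   48 1321] [229.21877366 265.76457229]
hatch [489.6 230.9 -22.6]
jamb [ 626.7 -184.8  160.1]
cab [ 641.5 -205.   -45.8]
pin [ 381.4 -206.7    9.6]
timer [ 516.2 -438.6   -4.1]
```

View pics/tiles.png

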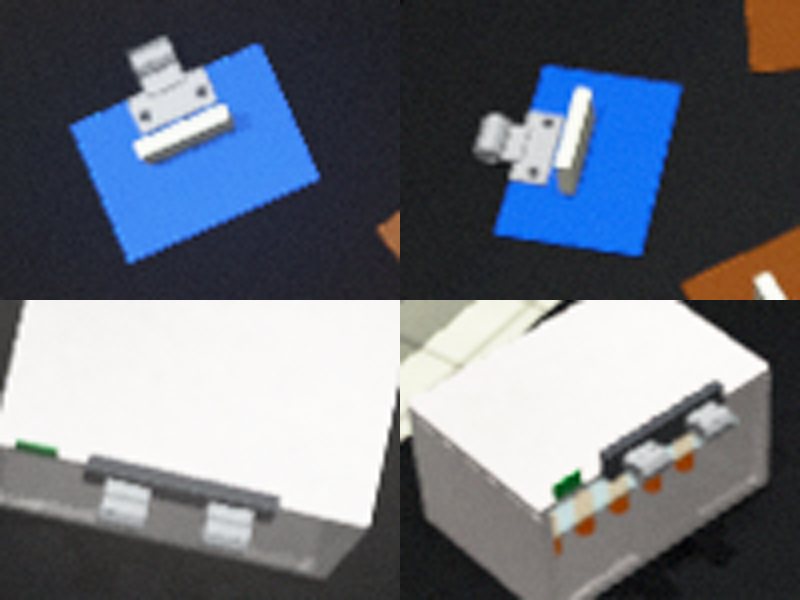

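The crop shows the blue plate with its white rib and steel knuckle (top tile (155,60)), which confirms the hatch. The cabinet's two knuckles are at about (125,500) and (230,525) in the lower-left tile. Next I fit poses to the corners.

```bash
cat > fit.py <<'E'
from h import *
from scipy.optimize import least_squares
def fit(obs,p0,z=0):
    def P(p,X): c,s=np.cos(p[2]),np.sin(p[2]); return [p[0]+c*X[0]-s*X[1],p[1]+s*X[0]+c*X[1],X[2]+z]
    r=lambda p:np.concatenate([proj(f,P(p,X))-px for f,X,px in obs])
    o=least_squares(r,p0,loss='soft_l1',x_scale=[10,10,.1]); return o.x,r(o.x).reshape(-1,2)
def tl(ox,oy): return lambda a,b:np.array([ox+a/4-.375,oy+b/4-.375])
E
python3 - <<'E'
from fit import *
import pickle;t,s=pickle.load(open('f0.pkl','rb'))
C=[(45,75),(45,-75),(-65,-75),(-65,75)]
obs=[]
for f in(t,s):
    hsv=cv2.cvtColor(f['img'],cv2.COLOR_RGB2HSV)
    m=cv2.inRange(hsv,(100,120,80),(125,255,255))
    n,l,st,c=cv2.connectedComponentsWithStats(m)
    i=1+np.argmax(st[1:,4]); h=cv2.convexHull(cv2.findContours((l==i).astype(np.uint8),0,1)[0][0])
    q=cv2.approxPolyDP(h,6,True)[:,0]; print(q.tolist())
a=tl(165,170);b=tl(180,225)
for (x,y),u,v in zip(C,[(72,125),(261,43),(319,178),(131,263)],[(95,234),(143,66),(282,84),(241,255)]):
    obs+=[(t,(x,y,5),a(*u)),(s,(x,y,5),b(*v))]
# rib top ends, top view centre line; 
p,r=fit(obs,[490,230,.4]);print('hatch',p[:2],np.degrees(p[2]));print(r.round(1).tolist())
for part in (0,1):
    q,_=fit(obs[part::2],[490,230,.4]);print(q[:2],np.degrees(q[2]))
a=tl(320,90);b=tl(195,95)
o=[(t,(30,-130,140),a(373,226)),(t,(30,-130,0),a(323,278)),(t,(30,65,165),a(92,157)),(t,(30,-65,165),a(278,197)),
(s,(30,130,140),b(145,210)),(s,(30,-130,140),b(368,68)),(s,(210,130,140),b(12,108)),(s,(30,-65,165),b(320,84)),(s,(18,65,165),b(204,153)),(s,(18,65,135),b(203,175))]
p,r=fit(o,[610,-190,0]);print('cab',p[:2],np.degrees(p[2]));print(r.round(1).tolist())
for oo in(o[:4],o[4:]):
    q,_=fit(oo,[610,-190,0]);print(q[:2],np.degrees(q[2]))
for f in(t,s): 
    for y in(-35,0,35):
        c,sn=np.cos(p[2]),np.sin(p[2]); print(y,proj(f,[p[0]-sn*y,p[1]+c*y,160]))
E
```

```text
[[230, 181], [244, 215], [196, 235], [182, 201]]
[[215, 241], [250, 246], [240, 288], [203, 283]]
hatch [491.37137614 229.12526524] 24.478296461470503
[[-0.8, 0.7], [-0.4, -1.2], [-0.7, 0.3], [0.1, -1.2], [0.1, 0.4], [-0.1, -0.9], [-0.7, 0.6], [-0.1, -1.0]]
[492.85779163 227.58702007] 24.21877473073231
[488.74698588 231.87122327] 24.804364012290527
cab [ 626.60798121 -190.60176557] -12.020409467343868
[[-1.0, 0.3], [0.1, 0.2], [-1.0, 0.1], [0.8, -0.0], [-0.7, -0.4], [0.4, -1.8], [-1.7, -1.8], [-1.2, -2.6], [1.6, 0.4], [2.3, 1.6]]
[ 626.91347369 -191.54468527] -11.93406577982056
[ 624.24463    -185.55268758] -13.701527129898187
-35 [376.33889976 147.84028871]
0 [363.3529602  145.16127792]
35 [350.38624738 142.48623363]
-35 [273.19433357 122.61215566]
0 [265.551208   127.62117791]
35 [257.76297527 132.72529802]
```

```bash
cat > plan.py <<'E'
from h import *
import sys
def plan(tgt,yaw,n,cur=None):
    st=sensors.state(); p,r=(np.array(st['ee_pos']),R.from_euler('xyz',st['ee_rot'],degrees=True)) if cur is None else cur
    print('t',round(st['time_s'],2),p.round(1),np.round(st['ee_rot'],2),'F',np.round(st['force'],1),'w',round(st['gripper_width'],1),round(st['gripper_force'],1))
    T=R.from_euler('xyz',[180,0,yaw],degrees=True); tgt=np.array(tgt,float); p=p.copy(); out=[]
    for k in range(n,0,-1):
        sh=np.round(r.inv().apply((tgt-p)/k)/10,2); w=np.round((r.inv()*T).as_rotvec()/k,3)
        p=p+r.apply(sh*10); r=r*R.from_rotvec(w); out+=[*sh,*w]
        if (n-k)%5==4 or k==1: print([float(v) for v in out]); out=[]
    return p,r
E
python3 -c "
from plan import *
c=plan([491,229,150],114.5,22)"
```

```text
t 1.4 [ 171. -549.  228.] [180.    -0.    17.29] F [-0.2  0.8 -1.1] w 91.2 0.0
[2.44, -2.94, 0.35, 0.0, 0.0, -0.077, 2.66, -2.75, 0.35, 0.0, 0.0, -0.077, 2.86, -2.54, 0.35, 0.0, 0.0, -0.077, 3.05, -2.31, 0.36, 0.0, 0.0, -0.077, 3.22, -2.07, 0.35, 0.0, 0.0, -0.077]
[3.37, -1.81, 0.36, 0.0, 0.0, -0.077, 3.5, -1.55, 0.35, 0.0, 0.0, -0.077, 3.6, -1.27, 0.36, 0.0, 0.0, -0.077, 3.69, -0.99, 0.35, 0.0, 0.0, -0.077, 3.76, -0.71, 0.36, 0.0, 0.0, -0.077]
[3.8, -0.41, 0.35, 0.0, 0.0, -0.077, 3.82, -0.12, 0.36, 0.0, 0.0, -0.077, 3.82, 0.17, 0.35, 0.0, 0.0, -0.077, 3.8, 0.47, 0.36, 0.0, 0.0, -0.077, 3.75, 0.76, 0.35, 0.0, 0.0, -0.077]
[3.68, 1.04, 0.36, 0.0, 0.0, -0.077, 3.59, 1.32, 0.35, 0.0, 0.0, -0.077, 3.47, 1.59, 0.36, 0.0, 0.0, -0.078, 3.34, 1.86, 0.35, 0.0, 0.0, -0.077, 3.19, 2.11, 0.36, 0.0, 0.0, -0.078]
[3.01, 2.36, 0.35, 0.0, 0.0, -0.077, 2.82, 2.58, 0.36, 0.0, 0.0, -0.078]
```

Request:
step_arm:
  plan: [2.44, -2.94, 0.35, 0, 0, -0.077, 2.66, -2.75, 0.35, 0, 0, -0.077, 2.86, -2.54, 0.35, 0, 0, -0.077, 3.05, -2.31, 0.36, 0, 0, -0.077, 3.22, -2.07, 0.35, 0, 0, -0.077]
  hand: 3.6
  newtons: 10

```text
time_s: 1.82
ee_pos: [243.9, -370.5, 210.2]
ee_rot: [180.0, -0.0, 39.5]
force: [0.9, -0.2, -0.2]
gripper_width: 60.7
gripper_force: 0.0
```

Request:
step_arm:
  plan: [3.37, -1.81, 0.36, 0, 0, -0.077, 3.5, -1.55, 0.35, 0, 0, -0.077, 3.6, -1.27, 0.36, 0, 0, -0.077, 3.69, -0.99, 0.35, 0, 0, -0.077, 3.76, -0.71, 0.36, 0, 0, -0.077]

```text
time_s: 2.23
ee_pos: [316.7, -193.7, 192.7]
ee_rot: [179.9, 0.0, 61.6]
force: [1.7, 0.2, 0.1]
gripper_width: 36.1
gripper_force: 0.0
```

Request:
step_arm:
  plan: [3.8, -0.41, 0.35, 0, 0, -0.077, 3.82, -0.12, 0.36, 0, 0, -0.077, 3.82, 0.17, 0.35, 0, 0, -0.077, 3.8, 0.47, 0.36, 0, 0, -0.077, 3.75, 0.76, 0.35, 0, 0, -0.077]

```text
time_s: 2.65
ee_pos: [389.6, -16.6, 175.0]
ee_rot: [179.9, 0.0, 83.7]
force: [1.3, -0.4, -0.6]
gripper_width: 36.2
gripper_force: 0.0
```

Request:
step_arm:
  plan: [3.68, 1.04, 0.36, 0, 0, -0.077, 3.59, 1.32, 0.35, 0, 0, -0.077, 3.47, 1.59, 0.36, 0, 0, -0.078, 3.34, 1.86, 0.35, 0, 0, -0.077, 3.19, 2.11, 0.36, 0, 0, -0.078]

```text
time_s: 3.07
ee_pos: [462.2, 160.4, 157.0]
ee_rot: [180.0, 0.0, 105.9]
force: [-0.5, -0.9, 0.2]
gripper_width: 36.0
gripper_force: 0.0
```

Request:
step_arm:
  plan: [3.01, 2.36, 0.35, 0, 0, -0.077, 2.82, 2.58, 0.36, 0, 0, -0.078, 0, 0, 0, 0, 0, 0, 0, 0, 0, 0, 0, 0]

```text
time_s: 3.4
ee_pos: [491.2, 230.4, 149.3]
ee_rot: [-179.9, 0.0, 114.7]
force: [-0.9, -0.8, -0.8]
gripper_width: 35.9
gripper_force: 0.0
```

Request:
step_arm:
  plan: [-0.1, -0.1, 3.0, 0, 0, 0, 0, 0, 3.0, 0, 0, 0, 0, 0, 2.5, 0, 0, 0, 0, 0, 2.0, 0, 0, 0, 0, 0, 1.5, 0, 0, 0]

```text
time_s: 3.82
ee_pos: [489.0, 225.7, 28.5]
ee_rot: [-179.8, 0.0, 114.4]
force: [0.3, -0.3, 1.0]
gripper_width: 36.0
gripper_force: 0.0
```

Run:
```python
from h import *
t=viewer.grab_frame('top');s=viewer.grab_frame('side')
def tile(f,x,y): return cv2.resize(f['img'][y:y+75,x:x+100,::-1],(400,300),interpolation=cv2.INTER_CUBIC)
cv2.imwrite('pics/grasp.png',np.hstack([tile(t,165,170),tile(s,180,225)]))
print(sensors.state()['ee_pos'],sensors.state()['force'])
```

```text
[488.23430709 225.4881382   27.99877489] [ 0.01227049 -0.39596202 -0.32134083]
```

View pics/grasp.png

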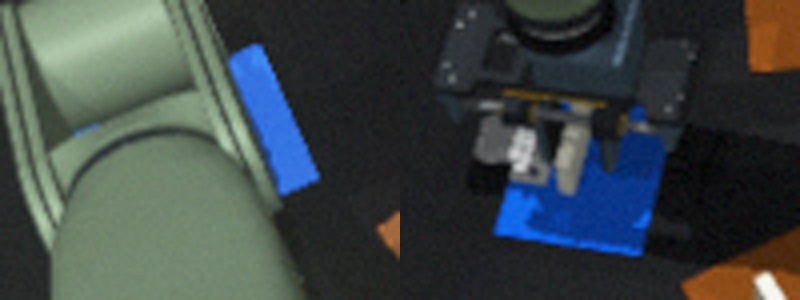

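The side tile shows the rib at (570,160) standing between the fingers at (545,140) and (610,150). I close at 10 N.

Request:
step_arm:
  plan: [0, 0, 0, 0, 0, 0, 0, 0, 0, 0, 0, 0, 0, 0, 0, 0, 0, 0, 0, 0, 0, 0, 0, 0, 0, 0, 0, 0, 0, 0]
  hand: 0.9
  newtons: 10

```text
time_s: 4.33
ee_pos: [491.6, 228.0, 31.3]
ee_rot: [179.8, 0.0, 114.5]
force: [1.2, -0.2, 4.0]
gripper_width: 12.2
gripper_force: 10.0
```

Request:
step_arm:
  plan: [0, 0, -0.5, 0, 0, 0, 0, 0, -1, 0, 0, 0, 0, 0, -1.5, 0, 0, 0, 0, 0, -2, 0, 0, 0, 0, 0, -2, 0, 0, 0]

```text
time_s: 4.75
ee_pos: [489.7, 227.4, 100.8]
ee_rot: [-179.9, 0.0, 114.5]
force: [-0.1, 0.2, -2.0]
gripper_width: 11.8
gripper_force: 10.0
```

```bash
python3 -c "
from plan import *
c=plan([478,-158,170],78,15)"
```

```text
t 4.75 [489.7 227.4 100.8] [-179.9     0.    114.53] F [-0.1  0.2 -2. ] w 11.8 10.0
[-2.31, -1.14, -0.46, -0.0, 0.0, 0.043, -2.35, -1.04, -0.46, -0.0, 0.0, 0.042, -2.39, -0.94, -0.46, -0.0, 0.0, 0.043, -2.43, -0.83, -0.46, -0.0, 0.0, 0.042, -2.46, -0.73, -0.46, -0.0, 0.0, 0.043]
[-2.49, -0.63, -0.46, -0.0, 0.0, 0.042, -2.52, -0.52, -0.46, -0.0, 0.0, 0.043, -2.54, -0.41, -0.46, -0.0, 0.0, 0.042, -2.55, -0.3, -0.46, -0.0, 0.0, 0.043, -2.56, -0.2, -0.46, -0.0, 0.0, 0.042]
[-2.57, -0.09, -0.46, -0.0, 0.0, 0.043, -2.57, 0.03, -0.46, -0.0, 0.0, 0.042, -2.57, 0.13, -0.46, -0.001, 0.0, 0.043, -2.56, 0.24, -0.46, -0.0, 0.0, 0.042, -2.56, 0.36, -0.45, -0.0, 0.001, 0.043]
```

Request:
step_arm:
  plan: [-2.31, -1.14, -0.46, 0, 0, 0.043, -2.35, -1.04, -0.46, 0, 0, 0.042, -2.39, -0.94, -0.46, 0, 0, 0.043, -2.43, -0.83, -0.46, 0, 0, 0.042, -2.46, -0.73, -0.46, 0, 0, 0.043]

```text
time_s: 5.17
ee_pos: [485.9, 98.2, 123.7]
ee_rot: [-180.0, 0.0, 102.2]
force: [0.4, -0.8, -1.8]
gripper_width: 12.0
gripper_force: 10.0
```

Request:
step_arm:
  plan: [-2.49, -0.63, -0.46, 0, 0, 0.042, -2.52, -0.52, -0.46, 0, 0, 0.043, -2.54, -0.41, -0.46, 0, 0, 0.042, -2.55, -0.3, -0.46, 0, 0, 0.043, -2.56, -0.2, -0.46, 0, 0, 0.042]

```text
time_s: 5.58
ee_pos: [481.9, -30.3, 146.7]
ee_rot: [-180.0, 0.0, 90.1]
force: [0.4, -0.0, -2.4]
gripper_width: 11.9
gripper_force: 10.0
```

Request:
step_arm:
  plan: [-2.57, -0.09, -0.46, 0, 0, 0.043, -2.57, 0.03, -0.46, 0, 0, 0.042, -2.57, 0.13, -0.46, 0, 0, 0.043, -2.56, 0.24, -0.46, 0, 0, 0.042, -2.56, 0.36, -0.45, 0, 0, 0.043]

```text
time_s: 6.0
ee_pos: [478.0, -158.8, 169.6]
ee_rot: [-180.0, -0.0, 77.9]
force: [-0.4, 0.9, -2.2]
gripper_width: 12.1
gripper_force: 10.0
```

Request:
step_arm:
  plan: [0, 0, 0, 0, 0, 0, 0, 0, 0, 0, 0, 0, 0, 0, 0, 0, 0, 0]

```text
time_s: 6.25
ee_pos: [478.1, -157.3, 168.9]
ee_rot: [-180.0, -0.0, 78.0]
force: [0.5, 1.4, -3.0]
gripper_width: 12.1
gripper_force: 10.0
```

Run:
```python
from h import *
import pickle
t=viewer.grab_frame('top');s=viewer.grab_frame('side')
pickle.dump((t,s),open('f1.pkl','wb'))
def tile(f,x,y): return cv2.resize(f['img'][y:y+100,x:x+100,::-1],(400,400),interpolation=cv2.INTER_CUBIC)
cv2.imwrite('pics/pre.png',np.hstack([tile(t,305,110),tile(s,225,90)]))
for n,f in(('top',t),('side',s)):
    for k in['hatch_rib','hatch_hole','hatch_hole_left','hatch_hole_right','jamb_hole']:
        print(n,k,[(np.round(d['location'],1).tolist(),round(d['score'],2)) for d in viewer.pinpoint(k,f)])
for _ in range(5): 
  st=sensors.state();viewer.grab_frame('side');print(st['ee_pos'].round(1),st['ee_rot'].round(2),st['force'].round(1))
```

```text
top hatch_rib [([106.5, 281.0], 0.95), ([292.8, 230.2], 0.7), ([190.9, 280.0], 0.7)]
top hatch_hole [([174.3, 266.4], 0.81), ([136.0, 276.6], 0.79), ([307.0, 246.8], 0.68)]
top hatch_hole_left [([350.1, 174.5], 0.96), ([172.8, 272.4], 0.9), ([132.0, 273.1], 0.76), ([305.3, 245.4], 0.55)]
top hatch_hole_right [([136.1, 283.9], 0.84), ([304.3, 245.5], 0.77), ([355.4, 158.8], 0.69), ([177.1, 264.1], 0.57)]
top jamb_hole [([361.4, 143.9], 0.56)]
side hatch_rib [([297.1, 148.1], 0.96), ([284.9, 214.9], 0.85), ([276.0, 304.2], 0.82), ([225.4, 374.9], 0.64)]
side hatch_hole [([242.1, 357.3], 0.74), ([255.0, 318.5], 0.71), ([284.9, 146.0], 0.68), ([157.8, 315.2], 0.61), ([277.7, 146.5], 0.47), ([128.5, 289.6], 0.46)]
side hatch_hole_left [([278.8, 144.0], 0.93), ([230.4, 356.7], 0.78), ([302.1, 215.1], 0.57), ([255.2, 322.4], 0.56), ([156.3, 316.0], 0.41)]
side hatch_hole_right [([240.0, 358.3], 0.8), ([307.5, 222.8], 0.78), ([249.0, 316.4], 0.67), ([284.4, 147.0], 0.65)]
side jamb_hole [([265.2, 127.9], 0.59)]
[ 478.7 -157.7  168.8] [-180.      0.     77.98] [ 0.2 -0.4 -2.3]
[ 478.7 -157.8  168.8] [-180.      0.     77.97] [-0.  -1.2 -2.1]
[ 478.7 -157.9  168.8] [180.     0.    77.97] [-0.2 -0.8 -2.4]
[ 478.7 -157.8  168.8] [-180.      0.     77.97] [-0.3  0.1 -2.4]
[ 478.6 -157.9  168.9] [180.     0.    77.97] [ 0.   0.3 -1.9]
```

View pics/pre.png

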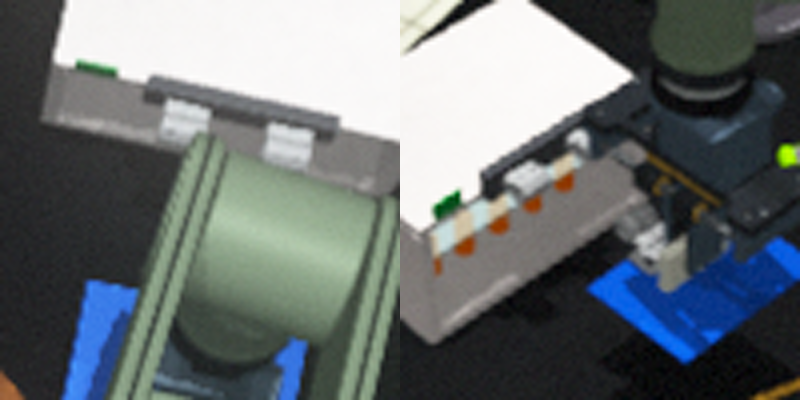

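The left tile shows the top camera blocked by the forearm. The right tile shows the hatch level in the fingers, its knuckle at (635,220) and the cabinet gap at about (552,160). Next I overlay the model to find any bias.

```bash
cat > ov.py <<'E'
from h import *
def pts(pose,X):
    x,y,z,w=pose; return np.array(X,float)@R.from_euler('z',w,degrees=True).as_matrix().T+[x,y,z]
th=np.linspace(0,2*np.pi,33)
circ=lambda y,cx,cz,r=10:[(cx+r*np.cos(a),y,cz+r*np.sin(a)) for a in th]
box=lambda a,b,c,d,z:[(a,c,z),(b,c,z),(b,d,z),(a,d,z),(a,c,z)]
HATCH=[box(-65,45,-75,75,5),circ(15,65,10.5),circ(-15,65,10.5),box(-6,6,-35,35,45)]
CAB=[box(18,30,-65,65,165)]+[circ(y,0,150) for y in(-50,-20,20,50)]+[[(30,-130,0),(30,-130,140),(30,130,140),(30,130,0)]]
def draw(f,crop,s,items):
    x0,y0,x1,y1=crop; im=cv2.resize(np.ascontiguousarray(f['img'][y0:y1,x0:x1,::-1]),None,fx=s,fy=s,interpolation=cv2.INTER_CUBIC)
    for pose,model,col in items:
        for l in model:
            q=np.array([proj(f,p) for p in pts(pose,l)]); q=((q-[x0,y0]+.5)*s-.5)
            cv2.polylines(im,[np.round(q*16).astype(np.int32)],False,col,1,cv2.LINE_AA,4)
    return im
E
python3 - <<'E'
from ov import *
import pickle
t0,s0=pickle.load(open('f0.pkl','rb'));t,s=pickle.load(open('f1.pkl','rb'))
cab=(626.6,-190.6,0,-12.0);ha=(478.6,-157.8,139.0,-12.0)
A=draw(t0,(340,120,380,165),8,[(cab,CAB,(0,0,255))])
B=draw(s,(240,110,300,180),8,[(cab,CAB,(0,0,255)),(ha,HATCH,(0,255,0))])
A=cv2.copyMakeBorder(A,0,B.shape[0]-A.shape[0],0,0,0)
cv2.imwrite('pics/ov1.png',np.hstack([A,B]))
E
```

```text
(no output)
```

View pics/ov1.png

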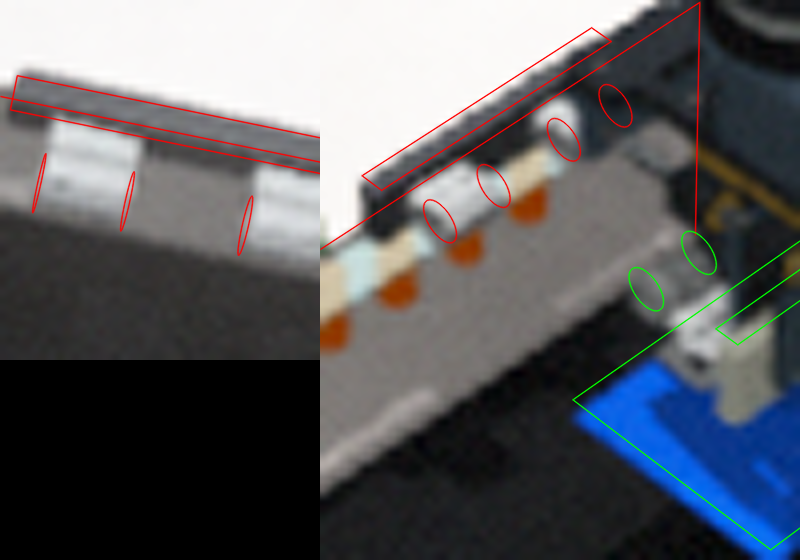

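The overlay is about 1 px off in the side view: plate corner predicted at (573,400), actual at (573,412). I used top-face corners where the silhouette is really the underside, so I refit with a proper edge registration.

```bash
cat > icp.py <<'E'
from ov import *
from scipy.optimize import least_squares
def icp(edges,p0,ch,W=3.0,yawfix=None):
    """edges: (frame,P,Q) model segments; p=(x,y,z,yaw). Free x,y,yaw."""
    p=np.array(p0,float); imgs={}
    for it in range(8):
        obs=[]
        for i,(f,P,Q) in enumerate(edges):
            g=imgs.setdefault(id(f),cv2.GaussianBlur(ch(f['img'].astype(np.float32)),(0,0),.8))
            S=[np.array(P)+(np.array(Q)-P)*a for a in np.linspace(.06,.94,25)]
            q=np.array([proj(f,x) for x in pts(p,S)]); d=q[-1]-q[0]; d/=np.linalg.norm(d); n=np.array([-d[1],d[0]])
            o=np.arange(-W,W+.01,.1); m=q[:,None]+o[None,:,None]*n
            v=cv2.remap(g,m[...,0].astype(np.float32),m[...,1].astype(np.float32),cv2.INTER_CUBIC)
            gr=np.abs(np.gradient(v,axis=1)); k=gr[:,3:-3].argmax(1)+3
            for j in range(25):
                if gr[j,k[j]]>1.2 and 3<k[j]<len(o)-4: obs.append((f,S[j],q[j]+o[k[j]]*n,n,i))
        full=lambda v:(v[0],v[1],p0[2],v[2] if yawfix is None else yawfix)
        r=lambda v:np.array([(proj(f,pts(full(v),[X])[0])-px)@n for f,X,px,n,_ in obs])
        s=least_squares(r,[p[0],p[1],p[3]],loss='soft_l1',f_scale=.3); p=np.array(full(s.x)); W=max(1.5,W*.8)
    e=r(s.x); idx=np.array([o[4] for o in obs])
    return p,[(i,int((idx==i).sum()),round(float(np.median(e[idx==i])),2)) for i in np.unique(idx)]
grey=lambda im:im.mean(2)
blue=lambda im:im[...,2]-im[...,0]
E
cat > meas.py <<'E'
from icp import *
import pickle
t0,s0=pickle.load(open('f0.pkl','rb'));t,s=pickle.load(open('f1.pkl','rb'))
a=(210,130,140);b=(210,-130,140);c=(30,-130,140);l=(30,130,140);l2=(30,75,140)
T=[(t0,l,a),(t0,a,b),(t0,b,c)];S=[(s0,l,a),(s0,a,b),(s0,b,c),(s0,l,l2)]
print('bench hatch')
ed=lambda f,top:([(f,(45,75,5),(45,-75,5)),(f,(-65,75,0),(-65,-75,0)),(f,(45,-75,0 if 0 else 5),(-65,-75,5))]+[(f,(-65,75,5 if top else 0),(45,75,5 if top else 0))])
HT=[(t0,(45,75,5),(45,25,5)),(t0,(45,-25,5),(45,-75,5)),(t0,(-65,75,0),(-65,-75,0)),(t0,(45,75,0),(-65,75,0)),(t0,(45,-75,5),(-65,-75,5))]
# seen from top cam (y=20,x=240) the hatch at y=229: far +y side shows top edge, near -y side shows underside
HT[3]=(t0,(45,75,5),(-65,75,5));HT[4]=(t0,(45,-75,0),(-65,-75,0))
HS=[(s0,(45,75,5),(45,25,5)),(s0,(45,-25,5),(45,-75,5)),(s0,(-65,75,0),(-65,-75,0)),(s0,(45,75,0),(-65,75,0)),(s0,(45,-75,5),(-65,-75,5))]
for E in(HT+HS,HT,HS): print(icp(E,(491,229,0,24.5),blue))
print('cab')
for E in(T+S,T,S): print(icp(E,(626.6,-190.6,0,-12),grey))
GT=[(t,(45,75,5),(45,50,5)),(t,(45,75,0),(-40,75,0))]
GS=[(s,(45,75,5),(45,35,5)),(s,(45,75,0),(-65,75,0)),(s,(-65,75,0),(-65,-75,0))]
print('hatch held')
for z in(139,):
  for E in(GT+GS,GT,GS): print(icp(E,(478.6,-157.8,z,-12),blue,yawfix=-12.0))
  print(icp(GT+GS,(478.6,-157.8,z,-12),blue))
E
python3 meas.py
```

```text
bench hatch
(array([491.62610588, 229.82976111,   0.        ,  24.27335956]), [(np.int64(0), 25, 0.45), (np.int64(1), 24, 0.41), (np.int64(2), 25, 0.21), (np.int64(3), 25, 0.35), (np.int64(4), 24, 0.75), (np.int64(5), 24, -0.56), (np.int64(6), 25, -0.29), (np.int64(7), 25, -0.47), (np.int64(8), 25, -0.55), (np.int64(9), 25, -0.65)])
(array([493.28091501, 228.97323277,   0.        ,  24.17334262]), [(np.int64(0), 25, 0.09), (np.int64(1), 25, 0.11), (np.int64(2), 25, -0.2), (np.int64(3), 25, -0.2), (np.int64(4), 25, 0.21)])
(array([489.93755456, 231.03631079,   0.        ,  24.427361  ]), [(np.int64(0), 25, 0.06), (np.int64(1), 25, 0.07), (np.int64(2), 25, -0.12), (np.int64(3), 25, 0.18), (np.int64(4), 25, -0.2)])
cab
(array([ 628.31428679, -189.73443488,    0.        ,  -13.04368629]), [(np.int64(0), 25, -0.24), (np.int64(1), 25, 0.25), (np.int64(2), 25, 0.34), (np.int64(3), 25, 0.89), (np.int64(4), 12, -0.69), (np.int64(5), 23, -0.6), (np.int64(6), 18, -0.65)])
(array([ 628.95197413, -190.47189409,    0.        ,  -13.18425379]), [(np.int64(0), 25, 0.0), (np.int64(1), 25, 0.03), (np.
[... 170 characters left out ...]
int64(3), 24, -0.14)])
hatch held
(array([ 475.29920067, -155.49437985,  139.        ,  -12.        ]), [(np.int64(0), 21, 0.94), (np.int64(1), 25, 0.26), (np.int64(2), 24, -0.52), (np.int64(3), 24, -0.51), (np.int64(4), 25, -0.27)])
(array([ 477.70697228, -157.03694434,  139.        ,  -12.        ]), [(np.int64(0), 25, -0.0), (np.int64(1), 25, 0.01)])
(array([ 474.5792717 , -153.50781865,  139.        ,  -12.        ]), [(np.int64(0), 25, -0.09), (np.int64(1), 25, 0.07), (np.int64(2), 25, 0.21)])
(array([ 475.39868103, -155.61480478,  139.        ,  -13.56230495]), [(np.int64(0), 25, 0.41), (np.int64(1), 25, 0.3), (np.int64(2), 21, -0.8), (np.int64(3), 23, -0.6), (np.int64(4), 25, -0.13)])
```

The edge fits agree within each camera. Cabinet hinge is at about (629,-190.7) with yaw -13°, and the hatch offset is consistent with the robot pose. I move to 30 mm in front of the gap and re-measure.

```bash
python3 -c "
from plan import *
plan([536.5,-169.3,169.3],77,5)"
```

```text
t 7.1 [ 478.7 -157.9  168.9] [1.800e+02 1.000e-02 7.796e+01] F [ 0.1 -0.5 -1.9] w 11.8 10.0
[0.02, 1.18, -0.01, 0.0, 0.0, 0.003, 0.02, 1.18, -0.01, 0.0, 0.0, 0.003, 0.03, 1.18, -0.01, 0.0, 0.0, 0.004, 0.03, 1.18, -0.01, 0.0, 0.0, 0.003, 0.03, 1.17, -0.0, 0.0, 0.0, 0.004]
```

Request:
step_arm:
  plan: [0.02, 1.18, -0.01, 0, 0, 0.003, 0.02, 1.18, -0.01, 0, 0, 0.003, 0.03, 1.18, -0.01, 0, 0, 0.004, 0.03, 1.18, -0.01, 0, 0, 0.003, 0.03, 1.17, 0, 0, 0, 0.004]

```text
time_s: 7.52
ee_pos: [537.0, -169.4, 169.2]
ee_rot: [180.0, 0.0, 77.0]
force: [-0.9, 0.5, -1.6]
gripper_width: 12.0
gripper_force: 10.0
```

Request:
step_arm:
  plan: [0, 0, 0, 0, 0, 0, 0, 0, 0, 0, 0, 0, 0, 0, 0, 0, 0, 0, 0, 0, 0, 0, 0, 0]

```text
time_s: 7.85
ee_pos: [535.6, -169.1, 169.2]
ee_rot: [-180.0, 0.0, 77.0]
force: [-0.3, 0.8, -2.2]
gripper_width: 11.5
gripper_force: 10.0
```

```bash
cat > m2.py <<'E'
from icp import *
import pickle,sys
t=viewer.grab_frame('top');s=viewer.grab_frame('side');pickle.dump((t,s),open(sys.argv[1]+'.pkl','wb'))
st=sensors.state();p=st['ee_pos'];yaw=st['ee_rot'][2]-90;z=p[2]-29.8
print(p.round(1),st['ee_rot'].round(2),st['force'].round(1))
GT=[(t,(45,75,5),(45,50,5)),(t,(45,75,0),(-40,75,0))]
GS=[(s,(45,75,5),(45,35,5)),(s,(45,75,0),(-65,75,0)),(s,(-65,75,0),(-65,-75,0))]
h0=(p[0],p[1],z,yaw)
for E in(GT,GS): print(icp(E,h0,blue,yawfix=yaw))
cab=(623.4,-185.5,0,-13.0); sh=icp(GS,h0,blue,yawfix=yaw)[0]
B=draw(s,(235,105,310,180),8,[(cab,CAB,(0,0,255)),(sh,HATCH,(0,255,0))])
cv2.imwrite('pics/%s.png'%sys.argv[1],B)
E
python3 m2.py f2
```

```text
[ 535.9 -169.1  169.4] [-179.99    0.     76.99] [-0.3  0.3 -1.1]
(array([ 535.31419528, -168.73304996,  139.56566527,  -13.00913278]), [(np.int64(0), 25, -0.03), (np.int64(1), 25, -0.09)])
(array([ 531.93276377, -164.9090006 ,  139.56566527,  -13.00913278]), [(np.int64(0), 25, -0.25), (np.int64(1), 25, 0.06), (np.int64(2), 25, 0.15)])
```

View pics/f2.png

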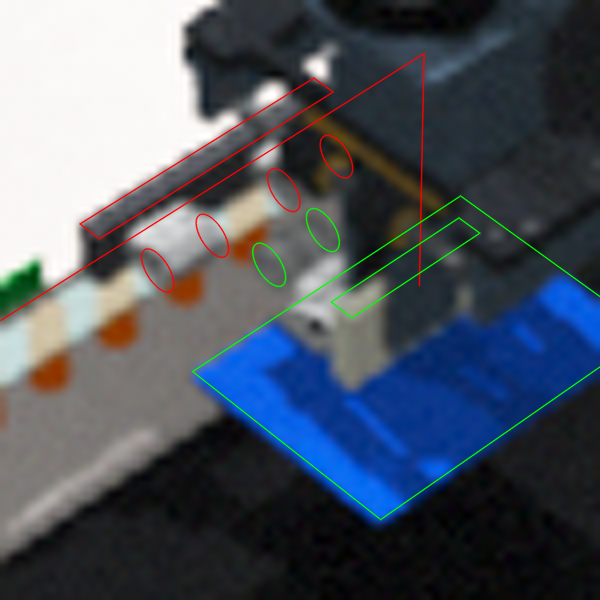

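The overlay shows the hatch level, with its plate outline matching and its knuckle at (297,248) just in front of the gap between the cabinet knuckles (185,253) and (310,173). I tighten the cabinet fit with more edges before going in.

Run:
```python
from icp import *
import pickle
t0,s0=pickle.load(open('f0.pkl','rb'))
a=(210,130,140);b=(210,-130,140);c=(30,-130,140);l=(30,130,140)
def es(f): return [(f,l,a),(f,b,c),(f,(30,130,0),(30,-130,0)),(f,(30,62,165),(30,-62,165)),(f,c,(30,-130,0)),(f,l,(30,130,0)),(f,(30,-68,140),c)]
for f,p in((t0,(629,-190.5,0,-13)),(s0,(624,-186,0,-13))):
    print(icp(es(f),p,grey,W=2))
    for E in (es(f)[:2]+es(f)[2:3],es(f)[:2]+es(f)[3:4],es(f)[:2]+[(f,a,b)]): print('  ',icp(E,p,grey,W=2))
    # knuckle profile along cabinet -x at y=+-35: brightness vs x, at z=150
    g=cv2.GaussianBlur(grey(f['img'].astype(np.float32)),(0,0),.6)
    for yy in(35,-35):
        q=np.array([proj(f,pts(p,[(x,yy,150)])[0]) for x in range(-24,22,3)],np.float32)
        print(yy,cv2.remap(g,q[:,:1],q[:,1:],1).ravel().round().astype(int).tolist())
    for xx in (0,):
        q=np.array([proj(f,pts(p,[(xx,y,157)])[0]) for y in range(-62,63,4)],np.float32)
        print('y',cv2.remap(g,q[:,:1],q[:,1:],1).ravel().round().astype(int).tolist())
```

```text
(array([ 628.98195011, -190.63972543,    0.        ,  -13.13114485]), [(np.int64(0), 25, -0.04), (np.int64(1), 25, 0.04), (np.int64(2), 23, 0.48), (np.int64(3), 25, -0.24), (np.int64(4), 25, -0.04), (np.int64(5), 25, 0.04), (np.int64(6), 25, -0.11)])
   (array([ 630.85627455, -191.49829243,    0.        ,  -12.93103884]), [(np.int64(0), 25, -0.04), (np.int64(1), 25, 0.01), (np.int64(2), 25, -0.0)])
   (array([ 628.23225082, -190.5358744 ,    0.        ,  -13.14275895]), [(np.int64(0), 25, 0.02), (np.int64(1), 25, 0.02), (np.int64(2), 25, -0.03)])
   (array([ 628.99421539, -190.51281763,    0.        ,  -13.18062929]), [(np.int64(0), 25, 0.04), (np.int64(1), 25, 0.0), (np.int64(2), 25, 0.03)])
35 [53, 53, 59, 81, 106, 131, 160, 182, 202, 215, 211, 200, 205, 214, 191, 129]
-35 [52, 54, 62, 81, 106, 134, 163, 183, 203, 214, 210, 200, 209, 211, 178, 121]
y [125, 124, 131, 183, 208, 211, 212, 212, 214, 213, 184, 138, 126, 125, 125, 126, 127, 128, 128, 129, 155, 203, 211, 214, 214, 211, 209, 206, 164, 133, 129, 129]
(array([ 624.91888952, -184.4691724 ,    0.        ,  -13.42671083]), [(np
[... 258 characters left out ...]
0), 25, -0.07), (np.int64(1), 25, -0.04), (np.int64(2), 25, -0.03)])
   (array([ 624.00132353, -184.54856475,    0.        ,  -12.85626631]), [(np.int64(0), 25, 0.13), (np.int64(1), 25, 0.26), (np.int64(2), 25, 0.02)])
   (array([ 623.69099018, -184.6746144 ,    0.        ,  -12.94414859]), [(np.int64(0), 25, 0.21), (np.int64(1), 25, 0.16), (np.int64(2), 16, -0.01)])
35 [116, 115, 112, 105, 98, 103, 124, 155, 177, 191, 202, 207, 208, 208, 207, 188]
-35 [113, 113, 112, 109, 105, 110, 129, 154, 174, 185, 198, 207, 212, 212, 205, 191]
y [110, 114, 131, 165, 193, 197, 194, 191, 196, 192, 159, 115, 110, 131, 149, 155, 153, 157, 161, 168, 185, 188, 197, 200, 201, 202, 198, 182, 134, 105, 128, 155]
```

Request:
step_arm:
  plan: [0.03, 0.4, 0, 0, 0, 0, 0, 0.4, 0, 0, 0, 0, 0, 0.3, 0, 0, 0, 0, 0, 0.3, 0, 0, 0, 0, 0, 0.2, 0, 0, 0, 0]

```text
time_s: 8.37
ee_pos: [552.7, -172.7, 169.2]
ee_rot: [180.0, 0.0, 77.0]
force: [0.8, 0.7, -1.6]
gripper_width: 11.8
gripper_force: 10.0
```

Request:
step_arm:
  plan: [0, 0.2, 0, 0, 0, 0, 0, 0.2, 0, 0, 0, 0, 0, 0.2, 0, 0, 0, 0, 0, 0.2, 0, 0, 0, 0, 0, 0.2, 0, 0, 0, 0]

```text
time_s: 8.78
ee_pos: [562.0, -174.8, 169.2]
ee_rot: [-180.0, 0.0, 77.0]
force: [-0.0, -0.1, -2.6]
gripper_width: 11.8
gripper_force: 10.0
```

No contact so far. I do the last 4 mm and then check.

Request:
step_arm:
  plan: [0, 0.2, 0, 0, 0, 0, 0, 0.2, 0, 0, 0, 0, 0, 0, 0, 0, 0, 0, 0, 0, 0, 0, 0, 0, 0, 0, 0, 0, 0, 0]

```text
time_s: 9.2
ee_pos: [565.7, -175.7, 169.2]
ee_rot: [-180.0, 0.0, 77.0]
force: [0.8, -0.2, -2.4]
gripper_width: 11.7
gripper_force: 10.0
```

```bash
sed -i 's/cab=(623.4,-185.5,0,-13.0)/cab=(624.5,-184.8,0,-13.0)/; s/(235,105,310,180)/(235,105,295,165)/; s/,8,\[(cab/,10,[(cab/' m2.py; python3 m2.py f3
```

```text
[ 565.6 -175.7  169.2] [-179.99    0.     76.99] [ 0.4  0.5 -1.7]
(array([ 565.08753721, -175.31587522,  139.44314764,  -13.00577902]), [(np.int64(0), 25, -0.04), (np.int64(1), 25, -0.0)])
(array([ 561.53506843, -171.68514112,  139.44314764,  -13.00577902]), [(np.int64(0), 25, -0.23), (np.int64(1), 25, -0.01), (np.int64(2), 25, 0.26)])
```

View pics/f3.png

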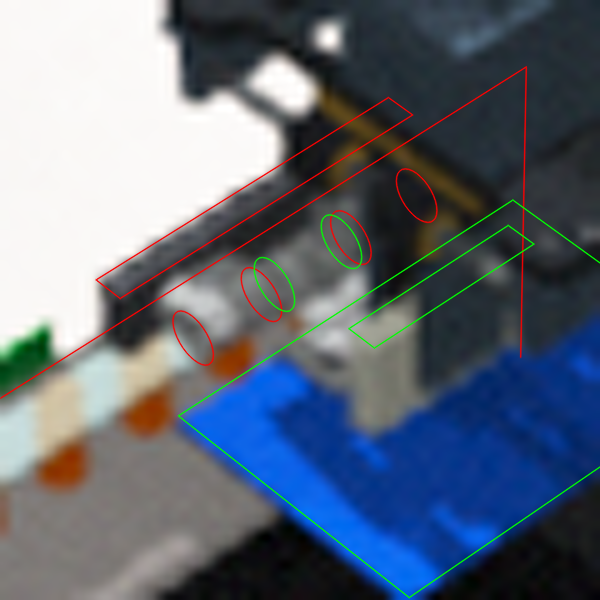

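The picture shows the hatch's grey knuckle at (300,265), in the gap and collinear with the cabinet's left knuckle at (200,305). Both cameras give residuals under 1.5 mm, and the force reading shows only the hatch's weight. I hand in.

```bash
python3 -c "
from workcell import env
print(env.job_done())"
```

```text
the job is handed in; nothing more can be done
None
```

I handed the job in with the hatch held level and still, its knuckle between the cabinet's two; both cameras put the holes within about 1.5 mm fore-aft and along the hinge (height from the grasp, within about 2 mm), with 10 N on the rib, no contact felt on the cabinet, and no verdict returned.

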